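Put the skate parts on their holders after the bearing clean

TASK

The bearing clean is done, so put each of the four things on the holder made for it: the skate wheel flat down over the round post of the slide carriage, the truck hanger level in the V-cradle with its axle in both vees and its yoke on the padded pillar, the orange shield pick lying in both forks of the pick rest with its grip centred on the rest (its tip may point either way), and the oil bottle standing in the rubber cup. Keep the bottle upright, and leave the grey bowl and the purple skate plate where they are.

Things in the scene. Friction and masses are not known exactly. Their poses are not given: they have to be found in the camera images.
- wheel: White urethane roller skate wheel with a black hub, without bearings: 57 mm in diameter, 31 mm wide, lying flat on its side; a clear 22 mm bore goes right through. Origin: on the bore's axis at the underside; z is the bore's axis, up. 90 g nominal.
- truck: Bare aluminium truck hanger, T-shaped, lying flat, nose away from the robot. Along y: steel axle 8 mm thick, 150 long, in a barrel 20 thick, 68 long. Solid yoke block, 38 wide in y, 18 thick, flat sides, reaches to x = +50 mm, then a thin nose to +66. Origin: mid axle, 10 mm above the flat underside; x to the nose, z up. Yoke top 8 mm over origin. Grip: yoke sides at x = +30 mm. 220 g.
- pick: Shield pick: orange plastic grip, a bar 70 mm long and 15 mm square, with a thin steel shaft (4 mm) to a bent tip at x = +86 mm. Origin: under the middle of the grip, on its underside; x along the grip towards the tip, z up. Starts with the tip roughly away from the robot. 40 g nominal.
- bottle: Small grey oil bottle, closed, standing: round body 30 mm in diameter and straight up to 46 mm, black nozzle to 64 mm in all. Origin: centre of its underside, z up. 60 g nominal.
- carriage: Aluminium carriage with a post, on a fixed track (192 mm long along y, 40 wide, 18 high). Deck 54 mm in x, 60 in y; steel post 10 mm thick, pointed, rises 28 mm from its middle. Origin: the post's foot on the deck, 26 mm above the table; z up. Stiff: 4 N slides it along y, to 50 mm either side of the track's middle; it stays put, and its place on the track does not matter.
- cradle: Grey steel V-cradle for the truck hanger, fixed. Origin: on the table, under the axle line, midway between the vees. Uprights at y = -53 and +53 mm, 10 mm thick, bear 90-degree vees, 34 mm wide at the mouth, tops 51 mm high; a seated axle's centre is 40 mm up. A 20 mm square pillar at x = +42 mm, top 30 mm up, bears the yoke (nose to +x). Base 130 mm in y, x -24 to +60, 8 mm thick.
- pick_rest: Black plastic pick rest, fixed. Two forks at x = -27 and +27 mm, each 8 mm thick in x; their notches run along x, with a flat floor 20 mm wide, 22 mm above the table, and sides that flare to 40 mm at the top, 37 mm above the table. Base plate 84 by 48 mm, 6 mm thick. Origin: centre of its underside.
- bottle_cup: Round black rubber cup for the oil bottle, fixed to the table: outside 60 mm (66 mm at the foot), inside 50 mm in diameter, 18 mm high, inner floor 4 mm above the table. Origin: centre of its underside.
- bowl: Bystander: grey ceramic bowl, 112 mm across, 45 mm high, with bearings in it. Origin: centre of its underside. Not to be moved.
- skate_plate: Bystander: purple aluminium skate plate lying flat, 170 mm along x, 58 mm wide, with two upright bolts to 40 mm height. Origin: centre of its underside. Not to be moved.

How it is judged (in metres and radians):
At the end, for the whole second after the job is handed in: All released and at rest: wheel flat on the deck, post in its bore; truck axle in both vees within 4 mm, 15 mm of centre, 0.12 rad, level to 0.10 rad; pick grip on both fork floors, 15 mm of centre, 0.25 rad; bottle on the cup floor, 13 mm of centre, upright to 0.10 rad (horizontal distance between wheel and carriage below 0.01 m and z of wheel in the frame of carriage between -0.004 and 0.004 m and angle between wheel's own z axis and vertical below 0.12 rad and horizontal distance between truck and cradle below 0.015 m and z of truck in the frame of cradle between 0.036 and 0.044 m and angle between each of truck, bottle's own z axis and vertical below 0.1 rad and angle between the y axis of truck and the y axis of cradle, either way round below 0.12 rad and horizontal distance between pick and pick_rest below 0.015 m and z of pick in the frame of pick_rest between 0.018 and 0.027 m and angle between pick's own z axis and vertical below 0.15 rad and angle between the x axis of pick and the x axis of pick_rest, either way round below 0.25 rad and horizontal distance between bottle and bottle_cup below 0.013 m and z of bottle in the frame of bottle_cup below 0.008 m and linear speed of each of wheel, truck, pick, bottle below 0.02 m/s); the robot touches nothing.
It fails at once if the oil bottle is tipped over (angle between bottle's own z axis and vertical above 0.6 rad).
It fails at once if the bowl is moved by more than 20 mm (distance of bowl from where it was at the start of the episode above 0.02 m).
It fails at once if the skate plate is moved by more than 20 mm (distance of skate_plate from where it was at the start of the episode above 0.02 m).
It also fails if it takes over 112 s, if anything falls off the work surface, if the arm or the gripper's body presses on something with over 40 N, if the wrist force passes 120 N, or if a joint passes its speed limit or range.

ROBOT

A 6-joint arm with a two-finger parallel gripper is mounted at the origin on the work surface. World frame = base frame: x ahead of the robot, y to its left, z up, the work surface at z = 0. Lengths are in mm, angles in rad, forces in N, time in s.
With the tool pointing down it reaches from about 250 to 775 mm from the base axis. Payload 4 kg.
Tool frame: the origin (TCP) lies on the centre line of the jaws, within the pads' length; the fingertips stand 19 mm ahead of it and the grasp point (between the pads) is the TCP; z points along the fingers, y is the line along which they close (so a half turn about z gives the same grasp; the last joint's range is limited). The gripper opens to 85 mm and grips with 20 to 120 N. Pads are 22 mm wide; open, the fingers measure 114 mm over their backs; the gripper's body (76 mm by 85 mm) begins 54 mm behind the grasp point. The pads swing forward as they close: fully open they stand 13 mm farther back than shut.
Start: joints at [-1.369, 0.087, 1.371, -0, 1.684, -0.103], TCP at [165.053, -524.665, 250.341] pointing down, gripper open.
Joint ranges: [-3.1, 3.1], [-0.76, 2.03], [0.27, 2.55], [-1.08, 4.22], [0.17, 2.65], [-2.57, 2.57]. Speed limits (rad/s): [2.79, 2.79, 3.14, 3.14, 3.14, 3.14].

INTERFACE

Orientations are given as a unit quaternion [x, y, z, w].
In Python, from rig import * gives the robot as it stands.
- The arm moves only by the shell command python3 -m crank 'ROWS' [FORCE]. ROWS is JSON, a list of rows, each a list of 3 entries, a list of its own where there are three numbers: the finger opening in mm, from 0 to 85.4, then the shift along the tool's x, y, z in units of 50 mm (1.0 is 50 mm), then the turn about the tool's z in rad. In form: [[hand, [dx, dy, dz], twist], ...]. A call has 1 to 5 rows; each row shifts and turns the commanded pose from where the row before left it, along the tool's axes as they then stand; what a row does not reach is not made up. A row lasts 1/10 s, in which the tool goes at most 50 mm and 8.59 degrees, less where a joint would pass 70% of its speed; a pose out of reach is approached as far as the arm can. A call is refused whole if a number of a shift passes 1 or a number of a turn 0.15, either way. A call with a gripper value outside its range is refused whole. The fingers move at their own pace and stop on an object; FORCE is the grip in N (left out, the last holds). Time passes only in rows, so rows that do not move let the fingers close. It gives the time, the measured TCP pose, the force, the opening and the grip force at its end, in the units of the state.
- read_state(): the state, without advancing time (a new reading comes with each control period).
- camera(name): name is "side" or "top" or "wrist"; returns the picture (420x560x3 uint8, red, green, blue); there is no depth.
- camera_params(name): a dict with "fx", "fy", "cx", "cy" (pixels), "k1" (the pictures are not rectified: a ray, as slopes to the right and down, at radius r is drawn at 1 + k1 r^2 times it, then the intrinsics apply), "rvec" (rotation vector, rad) and "tvec" (3), from world to camera coordinates, as OpenCV has them; the wrist camera has in their place "tool_from_camera" (4x4, takes a point from camera to tool coordinates, whose origin is the TCP and whose axes are the flange's). Camera axes: x right, y down, z forward; pixel columns grow to the right and rows downward; lengths in mm; the calibration is good to about 2 mm. A picture is of the moment at which its call begins: read the wrist's pose just before it. camera_params takes no time and is no camera call.
- finish_job(): hands the job in; it is judged then, once.
Trained networks look in the newest picture that a camera, given by its name, has taken for a name from the list of things; names that differ only in an ending like _2 or _b are one class to them, and where a whole thing is asked for, a point or a joint stands for the part that bears it (a point fixed in the world has none). Each returns a list of dicts, best first, with "p" (0 to 1); they miss things now and then, are a little off and sometimes report something else, mostly with a low value. They report only what shows in the picture. A call takes as long as a camera call.
- look_for(camera, thing): "point" ([x, y, z] in mm, in world coordinates, good to about 4 mm: the middle of the surface that is visible of it).
The state is a dict: "time_s": time; "joint_pos": joint angles; "qd": joint speeds; "effort": joint torques, N m; "tcp_pos": TCP position; "eef_rot": TCP orientation; "wrist_force": force on the tool from outside, world axes, zero at the start; "moment": the same for the moment, N m; "width": finger opening in mm; "finger_force": force on a finger pad.
Only numpy, scipy, OpenCV 4.12 (cv2) and the standard library are available. Lean on these libraries where they do the work, as an engineer would, in place of code of your own. Each camera call takes 0.05 s, during which the arm holds its last target. There are 200 camera calls.

## Working session

There is one attempt and no reset: what is moved stays moved. The work goes in short steps, Python scripts to look and compute and a shell command to move; the robot and the scene stay as the last step left them, time stands still between calls to the robot, and variables do not carry over. Pictures are saved under pics/ and viewed, at most 18 in all, crops included, and the job is handed in when it is done.

```bash
ls; mkdir -p pics
python3 - <<'E'
from rig import *
import cv2, numpy as np
s=read_state(); print(s)
for c in ("top","side"):
    im=camera(c); cv2.imwrite(f"pics/{c}0.png",im[:,:,::-1])
    for t in ["wheel","truck","pick","bottle","carriage","cradle","pick_rest","bottle_cup","bowl","skate_plate"]:
        try:
            r=look_for(c,t); print(c,t,[(np.round(d["point"]).tolist(),round(d["p"],2)) for d in r[:3]])
        except Exception as e: print(e)
print(read_state()["time_s"])
print(camera_params("top"),camera_params("wrist"))
E
```

```text
pics
{'time_s': 0.0, 'joint_pos': array([-1.36911393e+00,  8.79856924e-02,  1.37228313e+00,  4.98877103e-05,
        1.68362059e+00, -1.03109915e-01]), 'qd': array([ 3.70895964e-04, -1.55464551e-03,  4.77947359e-04, -1.55608298e-03,
        1.43295514e-04, -5.28635152e-05]), 'effort': array([ 4.22979265e-04, -3.51866090e+01, -3.13270819e+01, -3.96104986e-05,
        1.08253572e-02, -4.27311178e-06]), 'tcp_pos': array([ 164.96339692, -524.18969677,  249.10767072]), 'eef_rot': array([ 9.88409088e-01,  1.51809601e-01, -3.18180403e-05, -1.14820649e-03]), 'wrist_force': array([ 0.64916449, -0.94875981, -0.33996344]), 'moment': array([-0.08152038, -0.02455095,  0.0125435 ]), 'finger_force': 0.0, 'width': 85.63792021273329}
top wheel [([428.0, 85.0, 32.0], 0.63), ([620.0, -288.0, 1.0], 0.53)]
top truck [([439.0, 277.0, 20.0], 0.87)]
top pick []
top bottle []
top carriage [([590.0, 69.0, 23.0], 0.93)]
top cradle [([624.0, -88.0, 9.0], 0.71), ([616.0, -289.0, 1.0], 0.71)]
top pick_rest [([618.0, -286.0, 2.0], 0.73)]
top bottle_cup [([617.0, 297.0, 4.0], 0.93), ([589.0, 70.0, 27.0], 0.74)]
top
[... 590 characters left out ...]
3583832054205, 'cx': 282.6341975336511, 'cy': 209.8527455509656, 'k1': 0.010126682489331146, 'rvec': array([ 2.17451218, -2.17542683,  0.12938025]), 'tvec': array([ -20.03489643,  492.90444486, 1084.29420665])} {'fx': 309.214773043698, 'fy': 309.214773043698, 'cx': 279.4226812250239, 'cy': 207.09181569483908, 'k1': -0.07166010353459619, 'tool_from_camera': array([[-1.33370681e-04, -9.46763403e-01, -3.21930181e-01,
         8.30610194e+01],
       [ 9.99999812e-01, -3.18743523e-04,  5.23107356e-04,
        -6.93247867e-02],
       [-5.97872060e-04, -3.21930051e-01,  9.46763268e-01,
        -1.22855094e+02],
       [ 0.00000000e+00,  0.00000000e+00,  0.00000000e+00,
         1.00000000e+00]])}
```

View pics/top0.png

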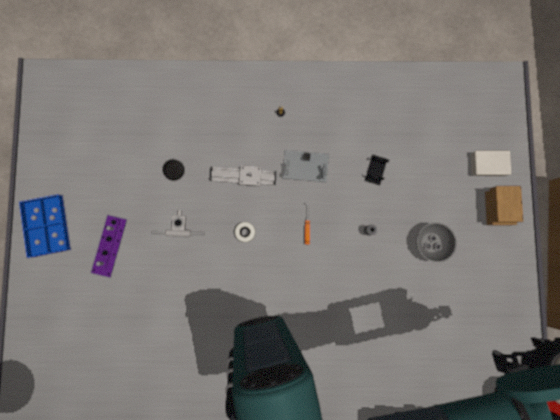

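View pics/side0.png

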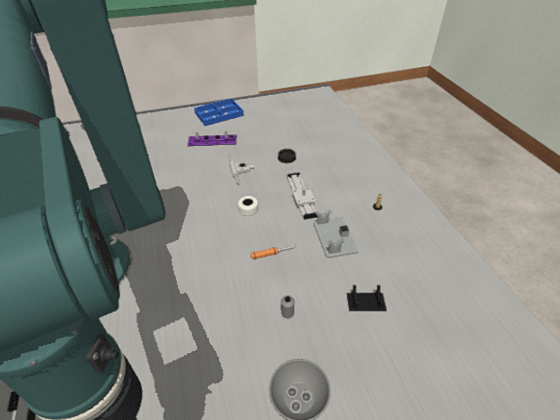

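Top view: the wheel is at (244,231), carriage (245,175), truck (178,226), cup (174,169), pick (307,228), cradle (305,165), bottle (370,229) and pick rest (376,169). The side view shows the same layout. The network points agree with these, apart from the low-p ones and the duplicates.

```bash
cat > h.py <<'E'
from rig import *
import cv2, sys, numpy as np
from scipy.spatial.transform import Rotation as R
def pose():
    s=read_state(); return np.array(s["tcp_pos"]), R.from_quat(s["eef_rot"]).as_matrix()
def snap(name):
    p,M=pose(); im=camera("wrist"); cv2.imwrite(f"pics/{name}.png",im[:,:,::-1]); np.savez(f"pics/{name}.npz",p=p,M=M); return im
def p2w(name,u,v,z):
    d=np.load(f"pics/{name}.npz"); c=camera_params("wrist"); T=c["tool_from_camera"]
    K=np.array([[c["fx"],0,c["cx"]],[0,c["fy"],c["cy"]],[0,0,1.]])
    x=cv2.undistortPoints(np.array([[[u,v]]],float),K,np.array([c["k1"],0,0,0.]))[0,0]
    o=d["p"]+d["M"]@T[:3,3]; r=d["M"]@T[:3,:3]@np.r_[x,1]
    return (o+r*(z-o[2])/r[2]).round(1)
def go(x,y,z,yaw):
    p,M=pose(); y0=np.arctan2(M[1,0],M[0,0]); d=np.array([x,y,z])-p; c,s=np.cos(yaw),np.sin(yaw)
    print("at",p.round(1),"yaw",y0.round(3),"twist",round(y0-yaw,3),"then shift",np.round(np.array([c*d[0]+s*d[1],s*d[0]-c*d[1],-d[2]])/50,2))
def nets(cam,*ts):
    for t in ts: print(t,[(np.round(d["point"]).tolist(),round(d["p"],2)) for d in look_for(cam,t)[:2]])
E
python3 -m crank '[[85,[0,0,0],0.15],[85,[0,0,0],0.15],[85,[0.7,-0.65,0],0],[85,[0.7,-0.65,0],0],[85,[0.7,-0.65,0],0]]' 40
python3 -m crank '[[85,[0.7,-0.65,0],0],[85,[0.7,-0.65,0],0],[85,[0.7,-0.65,0],0],[85,[0.7,-0.65,0],0],[85,[0.7,-0.65,0],0]]'
python3 -m crank '[[85,[0.7,-0.65,0],0],[85,[0.7,-0.65,0],0],[85,[0,0,0],0],[85,[0,0,0],0]]'
python3 - <<'E'
from h import *
snap("w1"); go(500,-200,250,0); nets("wrist","pick","bottle","cradle","pick_rest")
E
```

```text
time_s: 1.6
tcp_pos: [270.3, -425.7, 250.3]
eef_rot: [1.0, 0.002, 0.0, 0.0]
wrist_force: [0.6, -0.1, 0.5]
width: 85.3
finger_force: 0.0
time_s: 2.1
tcp_pos: [445.0, -261.8, 250.6]
eef_rot: [1.0, 0.002, 0.0, 0.0]
wrist_force: [0.6, 0.3, -0.3]
width: 85.0
finger_force: 0.0
time_s: 2.5
tcp_pos: [513.9, -197.2, 250.0]
eef_rot: [1.0, 0.004, -0.0, 0.0]
wrist_force: [0.1, 0.5, -0.1]
width: 85.3
finger_force: 0.0
at [ 513.3 -198.1  250.1] yaw 0.005 twist 0.005 then shift [-0.27  0.04  0.  ]
pick []
bottle [([444.0, -264.0, 52.0], 0.85)]
cradle [([622.0, -87.0, 3.0], 0.81)]
pick_rest [([617.0, -296.0, 9.0], 0.62)]
```

View pics/w1.png

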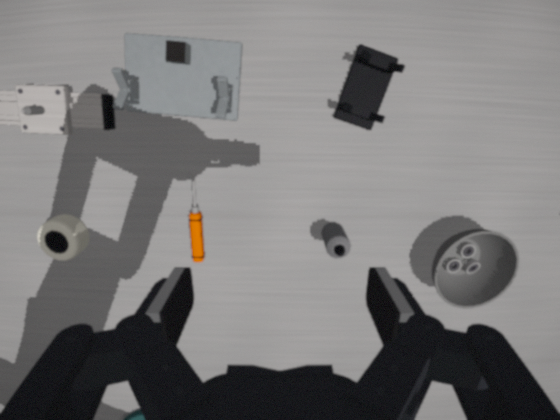

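Wrist view: the bottle's nozzle is at (339,250), the pick grip runs from (196,211) to (198,262), and the cradle base corners are (124,33), (242,41), (238,120), (126,109). The pick-rest base corners are about (361,44), (398,56), (371,130), (334,117).

Run:
```python
from h import *
n="w1"
print("bottle",p2w(n,339.5,250,64),p2w(n,337,244,46))
a,b=p2w(n,196,211,15),p2w(n,198,262,15); print("pick",a,b,(a+b)/2,np.arctan2(*(a-b)[1::-1]))
C=[p2w(n,*q,8) for q in((124,33),(242,41),(238,120),(126,109))]; print("cradle",C)
c=np.mean(C,0); d=C[0]-C[1]; th=np.arctan2(-d[0],d[1]); print(c,th,"origin",c-18*np.array([np.cos(th),np.sin(th),0]),"pillar",p2w(n,176,46,30))
P=[p2w(n,*q,6) for q in((361,44),(398,56),(371,130),(334,117))]; print("rest",P,np.mean(P,0)); d=P[0]+P[1]-P[2]-P[3]; print(np.arctan2(d[1],d[0]))
im=cv2.imread("pics/w1.png"); cv2.imwrite("pics/w1c.png",np.vstack([cv2.resize(im[25:140,100:270],None,fx=4.5,fy=4.5)[:300,:765] if 0 else cv2.resize(im[25:145,100:420],(800,300),interpolation=2),cv2.resize(im[190:290,165:375],(630,300))[:, :] if 0 else np.hstack([cv2.resize(im[190:290,165:365],(600,300)),np.zeros((300,200,3),np.uint8)])]))
```

```text
bottle [ 441.8 -264.7   64. ] [ 440.6 -265.1   46. ]
pick [469.3 -94.7  15. ] [398.3 -91.4  15. ] [433.8  -93.05  15.  ] -0.04644544734003271
cradle [array([671.3, -27.4,   8. ]), array([ 660.9, -156.1,    8. ]), array([ 577.7, -149.5,    8. ]), array([590.8, -20.1,   8. ])]
[625.175 -88.275   8.   ] -0.08063287594517365 origin [607.23348325 -86.82518046   8.        ] pillar [653.  -90.9  30. ]
rest [array([ 659.9, -284.9,    6. ]), array([ 648.9, -327.1,    6. ]), array([ 567.8, -303.8,    6. ]), array([ 581.8, -259.6,    6. ])] [ 614.6  -293.85    6.  ]
-0.2962904546113352
```

View pics/w1c.png

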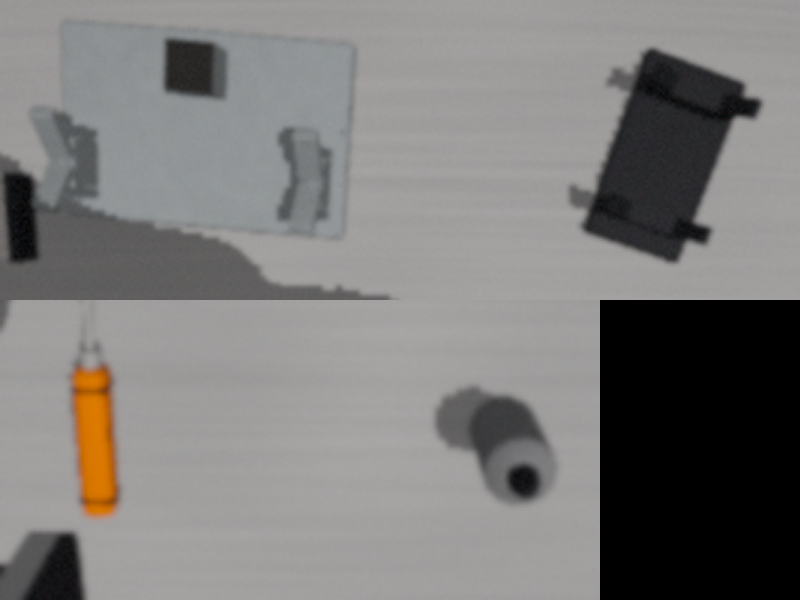

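Pick first, then to the rest at (614.6,-293.9) with yaw -0.296.

```bash
python3 -m crank '[[60,[-0.4,-0.52,0.6],0.05],[60,[-0.4,-0.52,0.6],0],[60,[-0.4,-0.52,0.6],0],[60,[-0.4,-0.52,0.6],0],[60,[0,0,0.8],0]]' 40
python3 -m crank '[[60,[0,0,0.5],0],[60,[0,0,0.3],0],[60,[0,0,0],0]]' 
python3 -c "
from h import *
go(433.8,-93,24,-0.046)"
```

```text
time_s: 3.25
tcp_pos: [435.6, -90.2, 90.6]
eef_rot: [1.0, -0.022, 0.002, 0.0]
wrist_force: [-0.2, -1.1, -0.3]
width: 60.0
finger_force: 0.0
time_s: 3.55
tcp_pos: [434.5, -91.5, 48.0]
eef_rot: [1.0, -0.023, -0.003, -0.001]
wrist_force: [0.1, -0.1, -0.1]
width: 60.1
finger_force: 0.0
at [434.5 -91.5  48. ] yaw -0.047 twist -0.001 then shift [-0.01  0.03  0.48]
```

```bash
python3 -m crank '[[60,[0,0.02,0.3],0],[60,[0,0,0.17],0],[60,[0,0,0],0],[12,[0,0,0],0],[12,[0,0,0],0]]' 40
python3 -m crank '[[10,[0,0,0],0],[10,[0,0,0],0],[10,[0,0,0],0],[10,[0,0,0],0]]'
python3 -m crank '[[10,[0,0,-0.6],0],[10,[0,0,-0.8],0],[10,[0,0,-0.6],0.1],[10,[0,0,0],0.15],[10,[0,0,0],0]]'
python3 -c "
from h import *
go(614.6,-293.9,100,-0.296)"
```

```text
time_s: 4.05
tcp_pos: [437.6, -92.8, 27.8]
eef_rot: [1.0, -0.023, 0.001, 0.0]
wrist_force: [-0.7, 0.2, -0.4]
width: 31.8
finger_force: 0.0
time_s: 4.45
tcp_pos: [437.6, -92.7, 27.7]
eef_rot: [1.0, -0.023, 0.001, 0.0]
wrist_force: [-0.6, -0.1, 6.1]
width: 13.5
finger_force: 40.7
time_s: 4.95
tcp_pos: [437.2, -92.6, 127.5]
eef_rot: [0.989, -0.147, 0.001, 0.0]
wrist_force: [-0.4, 0.5, -1.2]
width: 13.5
finger_force: 40.0
at [437.2 -92.6 127.5] yaw -0.295 twist 0.001 then shift [4.57 2.82 0.55]
```

```bash
python3 -m crank '[[10,[0.66,0.4,0],0],[10,[0.66,0.4,0],0],[10,[0.66,0.4,0],0],[10,[0.66,0.4,0],0],[10,[0.66,0.4,0],0]]'
python3 -m crank '[[10,[0.66,0.4,0],0],[10,[0.66,0.4,0],0],[10,[0,0,0.5],0],[10,[0,0,0],0],[10,[0,0,0],0]]'
python3 - <<'E'
from h import *
snap("w2"); go(617.9,-294.9,52,-0.296)
im=cv2.imread("pics/w2.png"); cv2.imwrite("pics/w2c.png",im[120:420,100:460])
E
```

```text
time_s: 5.45
tcp_pos: [565.6, -236.8, 124.4]
eef_rot: [0.989, -0.145, -0.002, -0.001]
wrist_force: [0.7, 0.0, 0.2]
width: 13.6
finger_force: 40.0
time_s: 5.95
tcp_pos: [615.6, -292.5, 98.9]
eef_rot: [0.989, -0.146, -0.003, -0.001]
wrist_force: [0.2, 0.7, 0.5]
width: 13.4
finger_force: 40.0
at [ 616.4 -292.8  100.8] yaw -0.293 twist 0.003 then shift [0.04 0.03 0.98]
```

View pics/w2.png

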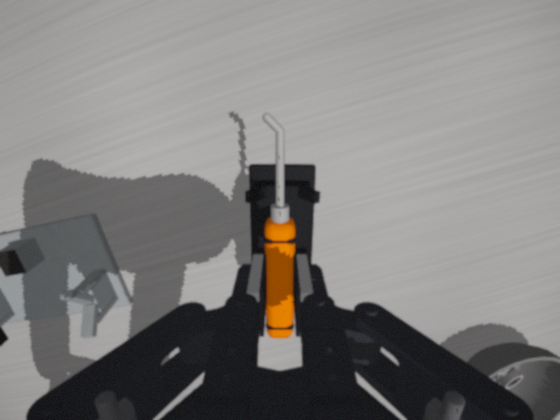

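The pick is in line with the rest: far fork centred at (282,193), shaft at (280,205). Lower and release.

```bash
python3 -m crank '[[10,[0.04,0.03,0.5],0],[10,[0,0,0.35],0],[10,[0,0,0.11],0],[10,[0,0,0],0],[10,[0,0,0],0]]'
python3 -m crank '[[10,[0,0,0.04],0],[24,[0,0,0],0],[24,[0,0,0],0],[24,[0,0,0],0]]'
python3 -m crank '[[28,[0,0,-0.4],0],[40,[0,0,-0.8],0],[85,[0,0,-0.8],0],[85,[0,0,-0.8],0],[85,[0,0,0],0]]'
python3 - <<'E'
from h import *
im=snap("w3"); nets("wrist","pick","pick_rest","bottle"); go(441,-265,60,0)
cv2.imwrite("pics/w3c.png",im[60:360,130:430,::-1])
E
```

```text
time_s: 6.5
tcp_pos: [619.3, -295.7, 55.6]
eef_rot: [0.989, -0.147, 0.001, 0.001]
wrist_force: [-0.4, 0.5, -0.4]
width: 13.1
finger_force: 40.0
time_s: 6.9
tcp_pos: [618.9, -295.8, 52.3]
eef_rot: [0.989, -0.147, 0.0, 0.0]
wrist_force: [1.3, 0.0, -0.2]
width: 24.0
finger_force: 0.0
time_s: 7.4
tcp_pos: [621.5, -297.3, 201.5]
eef_rot: [0.989, -0.147, 0.007, 0.003]
wrist_force: [0.2, -0.2, 1.2]
width: 81.3
finger_force: 0.0
pick [([627.0, -296.0, 37.0], 0.97)]
pick_rest [([618.0, -297.0, 8.0], 0.73)]
bottle [([448.0, -268.0, 43.0], 0.75)]
at [ 618.  -295.3  190. ] yaw -0.295 twist -0.295 then shift [-3.54 -0.61  2.6 ]
```

View pics/w3.png

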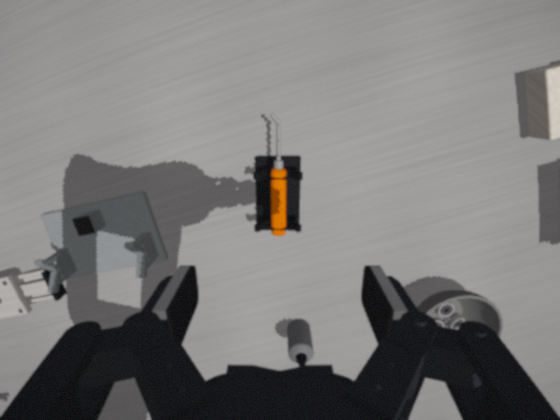

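Pick seated centrally: grip from (279,165) to (279,235) between both forks. Next is the bottle.

```bash
python3 -m crank '[[75,[0,0,0],-0.15],[75,[0,0,0],-0.145],[75,[-0.7,-0.12,0.2],0],[75,[-0.7,-0.12,0.2],0],[75,[-0.7,-0.12,0.2],0]]'
python3 -m crank '[[75,[-0.7,-0.12,0.2],0],[75,[-0.74,-0.12,0.2],0],[75,[0,0,0],0],[75,[0,0,0],0]]'
python3 - <<'E'
from h import *
n="w3"; a,b=p2w(n,279,166,37),p2w(n,279,235,37); print("pick",(a+b)/2,a-b)
P=[p2w(n,*q,6) for q in((256,156),(300,156),(300,231),(256,231))]; print(np.mean(P,0))
go(441,-265,40,0); im=snap("w4"); nets("wrist","bottle")
E
```

```text
time_s: 8.1
tcp_pos: [511.5, -276.6, 158.3]
eef_rot: [1.0, 0.0, -0.002, -0.001]
wrist_force: [0.1, 0.5, 0.7]
width: 74.7
finger_force: 0.0
time_s: 8.5
tcp_pos: [440.1, -264.7, 139.5]
eef_rot: [1.0, -0.001, -0.002, -0.001]
wrist_force: [0.4, 0.5, 0.2]
width: 75.2
finger_force: 0.0
pick [ 615.25 -295.65   37.  ] [ 67.3 -20.5   0. ]
[ 613.825 -294.225    6.   ]
at [ 440.1 -264.7  139.5] yaw -0.001 twist -0.001 then shift [0.02 0.01 1.99]
bottle [([442.0, -265.0, 53.0], 0.68)]
```

View pics/w4.png

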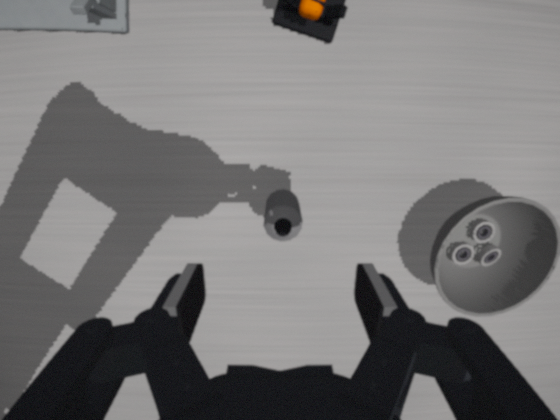

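The bottle's nozzle at (282,227) lies midway between the jaws. Descend and grip.

```bash
python3 -m crank '[[75,[0,0.03,0.6],0],[75,[0,0,0.6],0],[75,[0,0,0.5],0],[75,[0.02,0,0.28],0],[75,[0,0,0],0]]'
python3 -m crank '[[28,[0,0,0],0],[28,[0,0,0],0],[28,[0,0,0],0],[28,[0,0,0],0],[28,[0,0,0],0]]' 40
python3 -m crank '[[26,[0,0,0],0],[26,[0,0,0],0]]'
python3 -c "
from h import *
go(616,298,130,0)"
```

```text
time_s: 9.1
tcp_pos: [442.5, -266.4, 40.7]
eef_rot: [1.0, 0.0, -0.002, -0.001]
wrist_force: [-1.1, -0.3, -0.2]
width: 74.9
finger_force: 0.0
time_s: 9.6
tcp_pos: [443.7, -267.8, 44.5]
eef_rot: [1.0, -0.0, 0.001, 0.001]
wrist_force: [0.4, 0.6, 5.7]
width: 28.9
finger_force: 32.3
time_s: 9.8
tcp_pos: [443.7, -267.8, 44.5]
eef_rot: [1.0, -0.0, 0.001, 0.001]
wrist_force: [0.4, 1.2, 5.7]
width: 28.5
finger_force: 39.3
at [ 443.7 -267.8   44.5] yaw -0.0 twist -0.0 then shift [  3.45 -11.32  -1.71]
```

```bash
python3 -m crank '[[26,[0,0,-0.4],0],[26,[0,0,-0.8],0],[26,[0,0,-0.8],0],[26,[0.1,-0.4,-0.8],0],[26,[0.18,-0.8,-0.3],0]]'
python3 -m crank '[[26,[0.18,-0.8,0],0],[26,[0.18,-0.8,0],0],[26,[0.18,-0.8,0],0],[26,[0.18,-0.8,0],0],[26,[0.18,-0.8,0],0]]'
python3 -m crank '[[26,[0.18,-0.8,0],0],[26,[0.18,-0.8,0],0],[26,[0.18,-0.8,0],0],[26,[0.1,-0.5,0],0],[26,[0,-0.2,0],0]]'
python3 -m crank '[[26,[0,0,0],0],[26,[0,0,0],0],[26,[0,0,0],0]]'
python3 - <<'E'
from h import *
snap("w5"); go(616,298,130,0); nets("wrist","wheel","truck","carriage","bottle_cup")
E
```

```text
time_s: 10.3
tcp_pos: [458.0, -209.3, 202.7]
eef_rot: [1.0, -0.002, 0.003, 0.003]
wrist_force: [0.7, -0.3, -0.8]
width: 28.2
finger_force: 39.8
time_s: 10.8
tcp_pos: [501.5, -5.5, 197.5]
eef_rot: [1.0, -0.0, -0.0, 0.0]
wrist_force: [1.6, -0.9, -0.3]
width: 28.6
finger_force: 39.8
time_s: 11.3
tcp_pos: [533.5, 150.1, 197.0]
eef_rot: [1.0, 0.001, -0.001, -0.0]
wrist_force: [0.3, -0.4, -0.5]
width: 28.2
finger_force: 39.8
time_s: 11.6
tcp_pos: [533.6, 146.5, 197.8]
eef_rot: [1.0, -0.001, -0.0, 0.0]
wrist_force: [-0.0, 0.1, -1.3]
width: 28.5
finger_force: 39.8
at [533.7 146.5 197.9] yaw -0.002 twist -0.002 then shift [ 1.65 -3.03  1.36]
wheel [([452.0, 77.0, 32.0], 0.83)]
truck [([445.0, 271.0, 24.0], 0.77)]
carriage [([590.0, 75.0, 27.0], 0.67)]
bottle_cup [([614.0, 296.0, 5.0], 0.63)]
```

View pics/w5.png

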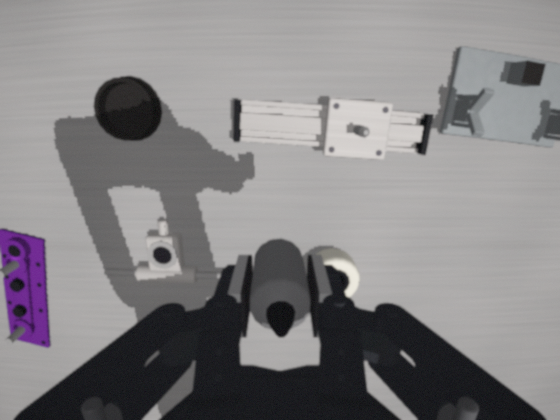

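Cup rim centre is near (128,107). Deck corners are (329,98), (392,102), (386,159), (325,154). The truck's yoke hole is at (162,256) and its axle line runs (107,271) to (195,275).

Run:
```python
from h import *
n="w5"
im=cv2.imread("pics/w5.png"); g=cv2.cvtColor(im,cv2.COLOR_BGR2GRAY)[60:155,80:175]; m=(g<50).astype(np.uint8)
cs=max(cv2.findContours(m,0,1)[0],key=cv2.contourArea); e=cv2.fitEllipse(cs); print(e); u,v=e[0][0]+80,e[0][1]+60
print("cup",p2w(n,u,v,14),p2w(n,u,v,18))
C=[p2w(n,*q,26) for q in((329,98),(392,102),(386,159),(325,154))]; c=np.mean(C,0); d=C[0]+C[3]-C[1]-C[2]; print("carr",c,np.arctan2(-d[0],d[1]))
print("truck",p2w(n,162,256,18),p2w(n,107,271,14),p2w(n,165,275,20),p2w(n,195,276,20))
go(*p2w(n,u,v,16)[:2],100,0)
```

```text
((47.88201904296875, 48.66756057739258), (60.44436264038086, 66.57181549072266), 122.16914367675781)
cup [613.3 292.6  14. ] [613.4 290.7  18. ]
carr [593.575  72.475  26.   ] -0.06363529006443472
truck [457.  276.4  18. ] [434.7 346.3  14. ] [434.1 275.3  20. ] [433.1 241.2  20. ]
at [533.8 147.1 197.9] yaw -0.001 twist -0.001 then shift [ 1.59 -2.89  1.96]
```

```bash
python3 -m crank '[[26,[0.3,-0.55,0.2],0],[26,[0.35,-0.65,0.4],0],[26,[0.35,-0.65,0.4],0],[26,[0.35,-0.65,0.4],0],[26,[0.25,-0.45,0.2],0]]'
python3 -m crank '[[26,[0,0,0],0],[26,[0,0,0],0],[26,[0,0,0],0]]'
python3 - <<'E'
from h import *
snap("w6"); go(614,295,48.5,0); nets("wrist","bottle","bottle_cup")
E
```

```text
time_s: 12.35
tcp_pos: [613.5, 296.7, 114.9]
eef_rot: [1.0, 0.0, -0.002, 0.0]
wrist_force: [-0.1, 0.0, 0.0]
width: 28.6
finger_force: 39.8
time_s: 12.65
tcp_pos: [614.0, 294.6, 118.7]
eef_rot: [1.0, -0.0, 0.001, 0.0]
wrist_force: [-0.3, -0.2, 0.0]
width: 28.1
finger_force: 39.8
at [614.1 294.5 119.1] yaw -0.001 twist -0.001 then shift [-0.   -0.01  1.41]
bottle [([616.0, 297.0, 126.0], 0.72)]
bottle_cup [([616.0, 298.0, 4.0], 0.97)]
```

View pics/w6.png

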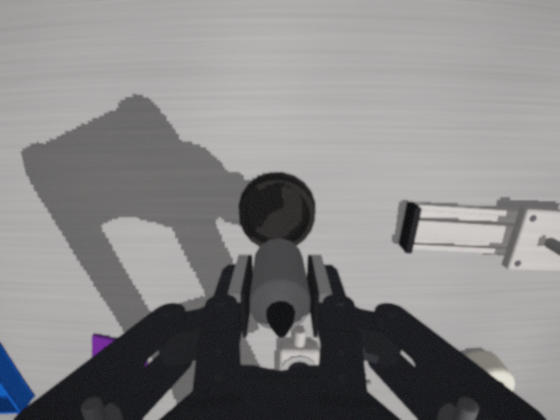

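Cup rim centre at (277,210). The bottle hangs upright, its centre line at u=280.

```bash
python3 - <<'E'
from h import *
print(p2w("w6",277,210,10),p2w("w6",277,208,18),p2w("w6",277,205,4)); print(p2w("w6",282,320,119.1+20))
E
python3 -m crank '[[26,[0.03,-0.03,0.5],0],[26,[0,0,0.5],0],[26,[0,0,0.2],0],[26,[0,0,0],0],[26,[0,0,0],0]]'
```

```text
[616.  296.4  10. ] [620.4 296.4  18. ] [618.2 296.5   4. ]
[614.  293.5 139.1]
time_s: 13.3
tcp_pos: [615.8, 296.8, 59.0]
eef_rot: [1.0, -0.0, 0.001, -0.0]
wrist_force: [0.1, 0.6, 0.6]
width: 28.7
finger_force: 39.8
```

```bash
python3 -m crank '[[26,[0.04,0,0.1],0],[26,[0,0,0.06],0],[26,[0,0,0.04],0],[26,[0,0,0],0]]'
python3 -c "from h import *; print(read_state()['wrist_force'])"
```

```text
time_s: 13.7
tcp_pos: [617.7, 297.0, 48.7]
eef_rot: [1.0, -0.0, 0.001, -0.0]
wrist_force: [0.1, -0.7, 2.5]
width: 28.1
finger_force: 40.0
[ 0.05720741 -0.73506421  2.53373102]
```

```bash
python3 -m crank '[[38,[0,0,0],0],[38,[0,0,0],0],[38,[0,0,-0.1],0],[42,[0,0,-0.6],0],[50,[0,0,-0.8],0]]'
python3 -m crank '[[85,[-0.3,0.2,-0.7],0],[85,[-0.5,0.2,-0.5],0],[85,[-0.6,0.2,-0.5],0],[85,[-0.5,0,0],0],[85,[0,0,0],0]]'
python3 -m crank '[[85,[0,0,0],0],[85,[0,0,0],0]]'
python3 - <<'E'
from h import *
snap("w7"); go(461,276,26,0); nets("wrist","bottle","bottle_cup","truck")
E
```

```text
time_s: 14.2
tcp_pos: [615.5, 296.2, 120.1]
eef_rot: [1.0, -0.0, -0.003, 0.001]
wrist_force: [1.2, 0.2, 0.6]
width: 50.1
finger_force: 0.0
time_s: 14.7
tcp_pos: [520.3, 267.2, 210.3]
eef_rot: [1.0, 0.0, 0.001, -0.001]
wrist_force: [0.8, -0.4, 0.2]
width: 85.1
finger_force: 0.0
time_s: 14.9
tcp_pos: [522.7, 266.9, 207.2]
eef_rot: [1.0, -0.0, -0.0, 0.0]
wrist_force: [-0.0, 0.6, 1.0]
width: 85.2
finger_force: 0.0
at [522.8 266.8 206.9] yaw -0.0 twist -0.0 then shift [-1.24 -0.18  3.62]
bottle [([611.0, 299.0, 57.0], 0.74)]
bottle_cup [([618.0, 292.0, 8.0], 0.67)]
truck [([441.0, 273.0, 23.0], 0.57)]
```

View pics/w7.png

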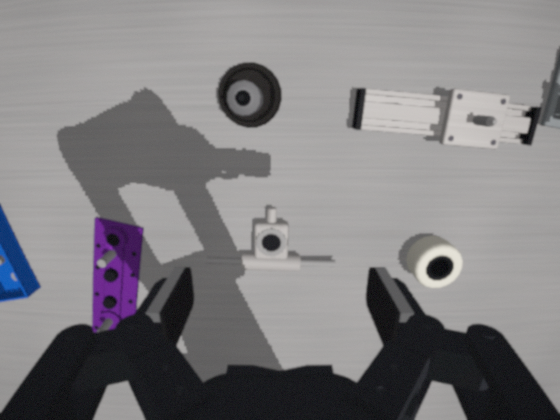

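The bottle stands in the cup, nozzle at (243,98) and rim centre (249,95). Truck axle ends are (208,259) and (333,261), with the yoke sides at u=254 and 288. Wheel top bore is at (440,267). Deck corners are (451,90), (510,96), (499,148), (441,145).

Run:
```python
from h import *
n="w7"
print("bottle",p2w(n,243,98,68),"cup",p2w(n,249,95,10))
a,b=p2w(n,208,259,10),p2w(n,333,261,10); d=a-b; print("axle",a,b,(a+b)/2,np.arctan2(-d[0],d[1]))
print("yoke",p2w(n,254,240,18),p2w(n,288,240,18),"nose",p2w(n,271,208,10))
print("wheel",p2w(n,440,267,31))
C=[p2w(n,*q,26) for q in((451,90),(510,96),(499,148),(441,145))]; print("carr",np.mean(C,0))
go(461,274,100,0)
im=cv2.imread("pics/w7.png"); cv2.imwrite("pics/w7c.png",np.hstack([cv2.resize(im[55:140,205:290],(400,400)),cv2.resize(im[195:280,200:345],(400,400))]))
```

```text
bottle [609.6 296.1  68. ] cup [613.2 296.5  10. ]
axle [433.  350.1  10. ] [430.3 204.2  10. ] [431.65 277.15  10.  ] -0.0185037138059209
yoke [461.1 294.9  18. ] [461.1 257.2  18. ] nose [495.8 275.9  10. ]
wheel [432.9  86.6  31. ]
carr [592.275  73.875  26.   ]
at [522.8 266.8 206.9] yaw -0.001 twist -0.001 then shift [-1.24 -0.14  2.14]
```

View pics/w7c.png

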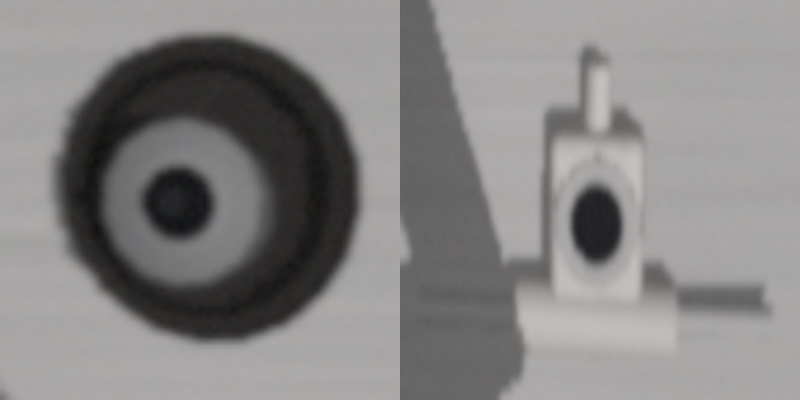

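```bash
python3 -m crank '[[60,[-0.4,-0.06,0.6],0.017],[60,[-0.4,-0.06,0.6],0],[60,[-0.42,-0.06,0.6],0],[60,[0,0,0.8],0],[60,[0,0,0.5],0]]' 80
python3 -m crank '[[60,[0,0,0],0],[60,[0,0,0],0]]' 
python3 -c "
from h import *
go(461.5,276,25,-0.017)"
```

```text
time_s: 15.6
tcp_pos: [459.6, 276.1, 49.6]
eef_rot: [1.0, -0.008, -0.002, 0.001]
wrist_force: [-0.7, -0.1, -0.5]
width: 59.9
finger_force: 0.0
time_s: 15.8
tcp_pos: [461.8, 276.6, 52.8]
eef_rot: [1.0, -0.009, -0.0, 0.0]
wrist_force: [0.9, 0.9, 0.7]
width: 60.0
finger_force: 0.0
at [461.8 276.6  52.8] yaw -0.017 twist -0.0 then shift [-0.    0.01  0.56]
```

```bash
python3 -m crank '[[60,[0,0,0.36],0],[60,[0,0,0.2],0],[60,[0,0,0],0],[36,[0,0,0],0],[36,[0,0,0],0]]'
python3 -m crank '[[34,[0,0,0],0],[34,[0,0,0],0],[34,[0,0,0],0],[34,[0,0,0],0]]'
python3 -m crank '[[34,[0,0,-0.4],0],[34,[0,0,-0.8],0],[34,[0,0,-0.8],0],[34,[0,0,-0.5],0],[34,[0,0,0],0]]'
python3 -c "
from h import *
go(607.2+30,-86.8-2.5,150,-0.08)"
```

```text
time_s: 16.3
tcp_pos: [462.3, 276.9, 26.3]
eef_rot: [1.0, -0.009, 0.001, -0.0]
wrist_force: [-0.6, -0.7, -0.8]
width: 36.8
finger_force: 39.8
time_s: 16.7
tcp_pos: [462.4, 276.9, 26.5]
eef_rot: [1.0, -0.009, 0.001, -0.0]
wrist_force: [-1.1, -0.8, 5.9]
width: 35.7
finger_force: 79.6
time_s: 17.2
tcp_pos: [463.7, 277.8, 154.4]
eef_rot: [1.0, -0.009, 0.004, -0.002]
wrist_force: [-0.3, 0.3, -1.7]
width: 35.9
finger_force: 80.0
at [463.7 277.8 154.4] yaw -0.017 twist 0.063 then shift [4.04 7.04 0.09]
```

```bash
python3 -m crank '[[34,[0,0,0],0.063],[34,[0.3,0.55,0],0],[34,[0.4,0.7,0],0],[34,[0.4,0.7,0],0],[34,[0.4,0.7,0],0]]'
python3 -m crank '[[34,[0.4,0.7,0],0],[34,[0.4,0.7,0],0],[34,[0.4,0.7,0],0],[34,[0.4,0.7,0],0],[34,[0.4,0.7,0],0]]'
python3 -m crank '[[34,[0.4,0.7,0],0],[34,[0.1,0.15,0],0],[34,[0,0,0],0],[34,[0,0,0],0],[34,[0,0,0],0]]'
python3 - <<'E'
from h import *
im=snap("w8"); go(607.2+30,-86.8-2.5,57,-0.08)
E
```

```text
time_s: 17.7
tcp_pos: [524.6, 137.2, 146.6]
eef_rot: [0.999, -0.04, -0.002, 0.0]
wrist_force: [1.1, -0.4, -2.9]
width: 36.0
finger_force: 80.0
time_s: 18.2
tcp_pos: [610.3, -45.2, 146.3]
eef_rot: [0.999, -0.04, -0.002, -0.0]
wrist_force: [0.6, 0.0, -2.6]
width: 35.9
finger_force: 80.0
time_s: 18.7
tcp_pos: [631.9, -86.7, 148.9]
eef_rot: [0.999, -0.039, -0.001, -0.0]
wrist_force: [-0.9, 0.7, -1.6]
width: 35.3
finger_force: 80.1
at [632.1 -86.7 149.3] yaw -0.078 twist 0.002 then shift [0.11 0.04 1.85]
```

View pics/w8.png

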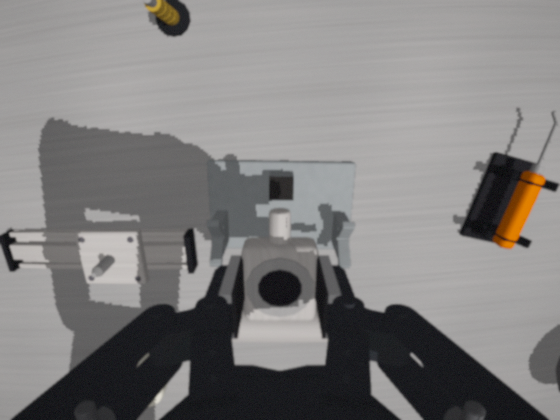

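The truck is level in line with the cradle: pillar top at (281,188), base far corners (210,161) and (355,162), nose at u=280.

Run:
```python
from h import *
n="w8"
p=p2w(n,281,187,30); a,b=p2w(n,210,161,8),p2w(n,355,162,8); d=a-b; th=np.arctan2(-d[0],d[1]); u=np.array([np.cos(th),np.sin(th),0])
print("pillar",p,"far edge mid",(a+b)/2,np.linalg.norm(d),th,"origins",p-42*u,(a+b)/2-60*u)
```

```text
pillar [649.6 -89.2  30. ] far edge mid [666.35 -92.     8.  ] 125.0585862705956 -0.08566463446126839 origins [607.7540128  -85.60648425  30.        ] [606.57001829 -86.86640606   8.        ]
```

```bash
python3 -m crank '[[34,[0.12,0.03,0.4],0.005],[34,[0,0,0.5],0],[34,[0,0,0.4],0],[34,[0,0,0.2],0],[34,[0,0,0],0]]'
python3 -m crank '[[34,[0,0,0],0],[34,[0,0,0],0]]'
python3 -c "
from h import *
go(637.8,-88.8,57,-0.083)"
```

```text
time_s: 19.25
tcp_pos: [637.2, -89.1, 72.8]
eef_rot: [0.999, -0.042, -0.002, -0.0]
wrist_force: [0.2, 0.0, -2.3]
width: 35.7
finger_force: 80.0
time_s: 19.45
tcp_pos: [639.7, -90.3, 76.8]
eef_rot: [0.999, -0.042, 0.002, 0.0]
wrist_force: [0.1, -0.8, -1.8]
width: 36.1
finger_force: 80.1
at [639.7 -90.3  76.8] yaw -0.085 twist -0.002 then shift [-0.04 -0.03  0.4 ]
```

```bash
python3 -m crank '[[34,[-0.03,-0.02,0.15],0],[34,[0,0,0.12],0],[34,[0,0,0.08],0],[34,[0,0,0],0],[34,[0,0,0],0]]'
python3 -m crank '[[34,[0,0,0.04],0],[34,[0,0,0],0],[34,[0,0,0],0]]'
```

```text
time_s: 19.95
tcp_pos: [637.9, -89.1, 57.9]
eef_rot: [0.999, -0.043, 0.001, -0.0]
wrist_force: [2.3, 1.1, 0.0]
width: 35.8
finger_force: 80.4
time_s: 20.25
tcp_pos: [638.3, -89.2, 56.8]
eef_rot: [0.999, -0.043, 0.002, 0.0]
wrist_force: [3.2, 1.2, 5.7]
width: 35.6
finger_force: 81.0
```

```bash
python3 -m crank '[[46,[0,0,0],0],[46,[0,0,0],0],[46,[0,0,0],0],[48,[0,0,-0.5],0],[55,[0,0,-0.8],0]]'
python3 -m crank '[[85,[0,0,-0.8],0],[85,[-0.5,-0.3,-0.7],-0.085],[85,[-0.7,-0.6,0],0],[85,[-0.7,-0.6,0],0],[85,[-0.4,-0.6,0],0]]'
python3 -m crank '[[85,[0,0,0],0],[85,[0,0,0],0]]'
python3 - <<'E'
from h import *
snap("w9"); go(433,86,100,0); nets("wrist","wheel","carriage","truck")
E
```

```text
time_s: 20.75
tcp_pos: [634.1, -88.7, 115.8]
eef_rot: [0.999, -0.043, -0.005, -0.001]
wrist_force: [-0.2, -0.8, 0.1]
width: 55.1
finger_force: 0.0
time_s: 21.25
tcp_pos: [521.1, 18.6, 195.1]
eef_rot: [1.0, -0.001, -0.001, 0.0]
wrist_force: [0.9, 0.7, -0.1]
width: 85.2
finger_force: 0.0
time_s: 21.45
tcp_pos: [523.1, 18.2, 195.1]
eef_rot: [1.0, 0.001, -0.0, 0.0]
wrist_force: [0.6, -0.9, 0.3]
width: 85.2
finger_force: 0.0
at [523.6  17.6 195. ] yaw 0.0 twist 0.0 then shift [-1.81 -1.37  1.9 ]
wheel [([441.0, 86.0, 32.0], 0.57)]
carriage [([586.0, 74.0, 27.0], 0.73)]
truck [([618.0, -88.0, 52.0], 0.84)]
```

View pics/w9.png

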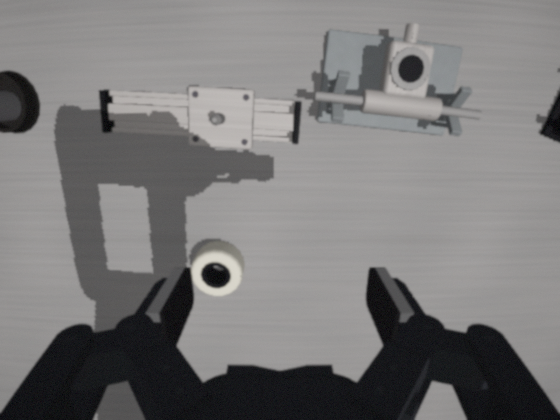

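Truck axle lies in both vees. Wheel top centre (216,272), deck corners (190,86), (254,88), (254,147), (188,145), post tip (218,117).

Run:
```python
from h import *
n="w9"
print("wheel",p2w(n,216,272.5,31))
C=[p2w(n,*q,26) for q in((190,86),(254,88),(254,147),(188,145))]; print("carr",np.mean(C,0),"tip",p2w(n,219,117,54))
a,b=p2w(n,316,97,40),p2w(n,481,115,40); d=a-b; print("truck",(a+b)/2,np.linalg.norm(d),np.arctan2(-d[0],d[1]))
w=p2w(n,216,272.5,31); go(w[0],w[1],100,0)
```

```text
wheel [435.1  85.3  31. ]
carr [593.775  71.2    26.   ] tip [595.1  68.1  54. ]
truck [605.   -87.75  40.  ] 149.79763015481922 -0.08153351623182313
at [524.1  17.  194.9] yaw -0.001 twist -0.001 then shift [-1.78 -1.37  1.9 ]
```

```bash
python3 -m crank '[[85,[-0.6,-0.46,0.4],0],[85,[-0.6,-0.46,0.5],0],[85,[-0.6,-0.46,0.5],0],[85,[0,0,0.5],0],[85,[0,0,0],0]]' 40
python3 -m crank '[[85,[0,0,0],0],[85,[0,0,0],0]]'
python3 - <<'E'
from h import *
snap("w10"); go(434.5,85.7,27,0)
E
```

```text
time_s: 22.15
tcp_pos: [430.6, 86.6, 96.5]
eef_rot: [1.0, 0.0, -0.004, 0.0]
wrist_force: [-0.1, -0.4, 0.1]
width: 85.1
finger_force: 0.0
time_s: 22.35
tcp_pos: [435.6, 86.4, 102.1]
eef_rot: [1.0, -0.001, 0.002, 0.0]
wrist_force: [-0.1, -0.2, 0.3]
width: 85.0
finger_force: 0.0
at [435.5  86.5 102.1] yaw -0.001 twist -0.001 then shift [-0.02  0.02  1.5 ]
```

View pics/w10.png

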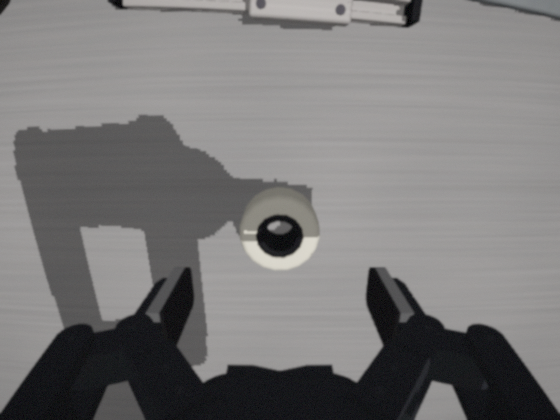

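The wheel's bore at (280,234) is midway between the fingers.

```bash
python3 -c "
from h import *
print(p2w('w10',280,233,31))"
python3 -m crank '[[85,[-0.01,0,0.5],0],[85,[0,0,0.5],0],[85,[0,0,0.3],0],[85,[0,0,0.2],0],[85,[0,0,0],0]]'
python3 -m crank '[[54,[0,0,0],0],[54,[0,0,0],0],[54,[0,0,0],0],[54,[0,0,0],0],[52,[0,0,0],0]]' 40
```

```text
[434.3  86.   31. ]
time_s: 22.9
tcp_pos: [433.0, 86.6, 24.8]
eef_rot: [1.0, -0.0, -0.001, 0.0]
wrist_force: [0.8, -0.3, -0.3]
width: 84.8
finger_force: 0.0
time_s: 23.4
tcp_pos: [434.5, 86.9, 27.0]
eef_rot: [1.0, -0.0, 0.002, 0.0]
wrist_force: [-0.4, -0.3, 6.1]
width: 55.1
finger_force: 43.3
```

```bash
python3 -m crank '[[52,[0,0,-0.4],0],[52,[0,0,-0.7],0],[52,[0,0,-0.7],0],[52,[0.4,0.05,0],0],[52,[0.7,0.06,0],0]]'
python3 -m crank '[[52,[0.7,0.06,0],0],[52,[0.7,0.06,0],0],[52,[0.65,0.07,0],0],[52,[0,0,0],0],[52,[0,0,0],0]]'
python3 -m crank '[[52,[0,0,0],0]]'
python3 - <<'E'
from h import *
snap("w11"); go(594,71.8,54+27+4,0)
E
```

```text
time_s: 23.9
tcp_pos: [488.3, 81.8, 117.2]
eef_rot: [1.0, 0.0, 0.002, -0.0]
wrist_force: [-0.5, -0.4, -0.7]
width: 54.9
finger_force: 43.0
time_s: 24.4
tcp_pos: [590.3, 71.9, 114.3]
eef_rot: [1.0, -0.0, -0.001, -0.0]
wrist_force: [-0.5, -0.6, -0.8]
width: 54.7
finger_force: 43.0
time_s: 24.5
tcp_pos: [589.5, 72.1, 114.9]
eef_rot: [1.0, 0.0, -0.001, -0.0]
wrist_force: [0.0, -0.1, -0.9]
width: 55.1
finger_force: 43.0
at [589.5  72.1 115.2] yaw 0.0 twist 0.0 then shift [0.09 0.01 0.6 ]
```

View pics/w11.png

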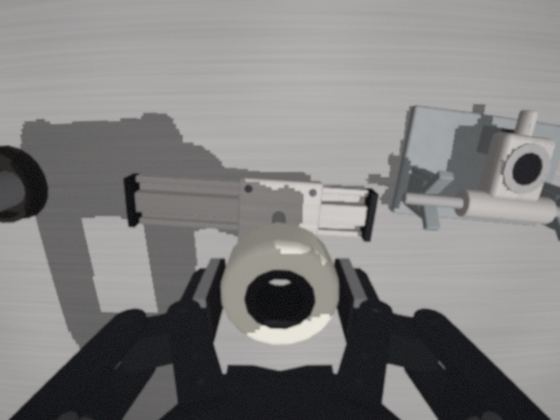

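Far deck corners at (241,179) and (322,183), post at (279,216). The wheel hangs flat.

```bash
python3 - <<'E'
from h import *
n="w11"
a,b=p2w(n,241,179,26),p2w(n,322,183,26); d=a-b; th=np.arctan2(-d[0],d[1]); print(a,b,np.linalg.norm(d),th,(a+b)/2-27*np.array([np.cos(th),np.sin(th),0]))
print("post top",p2w(n,279.5,217,54),p2w(n,279.5,212,54))
print("wheel",p2w(n,281,297,115.2+4))
E
python3 -m crank '[[52,[0.08,0,0.3],0],[52,[0,0,0.2],0],[52,[0,0,0],0],[52,[0,0,0],0]]'
```

```text
[621.3  99.1  26. ] [618.4  42.1  26. ] 57.0737242520584 -0.05083336268739072 [592.8848769   71.97190977  26.        ]
post top [603.4  72.1  54. ] [606.7  72.1  54. ]
wheel [589.3  71.4 119.2]
time_s: 24.95
tcp_pos: [593.8, 72.0, 89.2]
eef_rot: [1.0, -0.0, -0.001, 0.0]
wrist_force: [0.3, 0.0, -0.7]
width: 54.8
finger_force: 43.0
```

```bash
python3 -m crank '[[52,[0,0,0.2],0],[52,[0,0,0.15],0],[52,[0,0,0],0]]'
python3 -m crank '[[52,[0,0,0.15],0],[52,[0,0,0.12],0],[52,[0,0,0],0],[52,[0,0,0],0]]'
```

```text
time_s: 25.25
tcp_pos: [593.4, 71.9, 70.9]
eef_rot: [1.0, -0.0, -0.002, 0.0]
wrist_force: [-0.3, -0.0, -1.4]
width: 54.9
finger_force: 43.0
time_s: 25.65
tcp_pos: [594.4, 71.9, 59.0]
eef_rot: [1.0, -0.0, -0.0, 0.0]
wrist_force: [-0.7, -0.4, -0.5]
width: 54.8
finger_force: 43.0
```

Below the post tip without force, so the post is in the bore.

```bash
python3 -m crank '[[52,[0,0,0.06],0],[52,[0,0,0.04],0],[52,[0,0,0],0],[52,[0,0,0],0]]'
```

```text
time_s: 26.05
tcp_pos: [594.5, 71.9, 54.3]
eef_rot: [1.0, -0.0, -0.0, 0.0]
wrist_force: [0.1, 0.1, -0.7]
width: 54.7
finger_force: 43.0
```

```bash
python3 -m crank '[[52,[0,0,0.02],0],[52,[0,0,0.02],0],[52,[0,0,0],0]]'
python3 -m crank '[[75,[0,0,0],0],[75,[0,0,0],0],[75,[0,0,0],0],[80,[0,0,-0.3],0],[80,[0,0,-0.8],0]]'
python3 -m crank '[[80,[0,0,-0.8],0],[80,[-0.5,0,-0.8],0],[80,[-0.7,0,-0.5],0],[80,[-0.4,0,0],0],[80,[0,0,0],0]]'
python3 - <<'E'
from h import *
snap("w12"); nets("wrist","wheel","bottle","truck","pick"); print(read_state()["wrist_force"])
E
```

```text
time_s: 26.35
tcp_pos: [594.7, 71.9, 53.0]
eef_rot: [1.0, -0.0, 0.0, 0.0]
wrist_force: [-1.2, -0.5, 3.3]
width: 54.9
finger_force: 43.3
time_s: 26.85
tcp_pos: [591.5, 71.8, 103.6]
eef_rot: [1.0, -0.0, -0.005, 0.0]
wrist_force: [-0.1, 0.0, -0.3]
width: 80.1
finger_force: 0.0
time_s: 27.35
tcp_pos: [513.5, 72.2, 215.5]
eef_rot: [1.0, 0.0, 0.002, -0.0]
wrist_force: [-0.3, 0.7, -0.0]
width: 80.4
finger_force: 0.0
wheel [([593.0, 74.0, 57.0], 0.65), ([620.0, -82.0, 52.0], 0.21)]
bottle [([609.0, 291.0, 50.0], 0.63)]
truck [([618.0, -84.0, 53.0], 0.71)]
pick []
[-0.13071329 -0.21757382 -0.39617516]
```

View pics/w12.png

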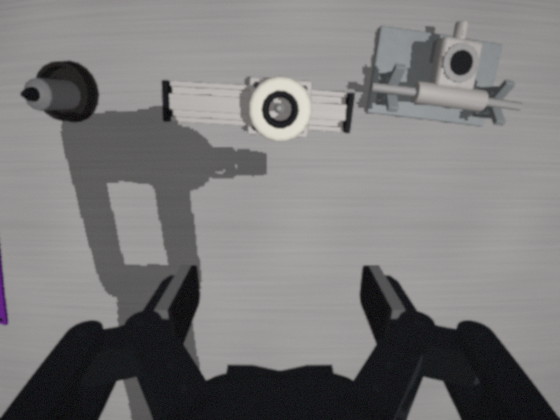

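The wheel is on the post, tip visible in the bore at (281,108). The truck is seated and the bottle is in its cup. One numeric check of the bottle's lean before handing in.

Run:
```python
from h import *
print(p2w("w7",242.8,98,68),p2w("w7",244.3,97.8,50),p2w("w12",31,94.5,68),p2w("w12",39,94,50),"cup",p2w("w12",69,91,10),"wheel",p2w("w12",280,108.5,57),"tip",p2w("w12",281,109,54))
```

```text
[609.6 296.2  68. ] [610. 297.  50.] [608.9 288.9  68. ] [609.9 294.9  50. ] cup [613.3 291.   10. ] wheel [592.6  71.7  57. ] tip [592.1  70.8  54. ]
```

```bash
python3 -c "
from rig import *
print(finish_job())"
```

```text
the job is handed in; nothing more can be done
None
```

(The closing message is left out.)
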